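Load a bar in the marking press and stamp it with the guarded foot pedal

TASK

Pull the long flat steel bar out of the slanted rack (leave the thin round rod where it is), lay it flat in the channel of the marking press with its far end under the head and up to the end stop, and let go of it. Only then press the guarded foot pedal fully down to its stop with the gripper, keep it down for about half a second and let it spring back up. Leave the bar in the press and do not shift anything else on the bench.

Things in the scene. Friction and masses are not known exactly. Their poses are not given: they have to be found in the camera images.
- bar: Flat steel bar 200 x 25 x 10 mm, 0.38 kg, a dark dot near each end. Origin: centre of its lower end face; z along its length, y across its 25 mm width, x through its thickness. At the start it leans 50 degrees from vertical in one of the rack's two slots, upper end ahead and to the left. Either end may go first into the press.
- bar_mid (a point): Middle of the bar (100 mm along z from its origin), axes as the bar's. On the way out pull the bar along its own length.
- rod: Round steel rod 10 mm in diameter, 150 mm long, leaning in the other slot of the rack, 65 mm beside the bar: to be left in place. Origin: centre of its lower end, z along it.
- rack: Dark steel rack, base 170 (x) x 130 (y) x 10 mm, origin at the centre of its underside. Slots at y = -32.5 and +32.5 mm, slanted 50 degrees from vertical towards +x: a sleeve (37 mm wide outside) holds the lowest 55 mm of the bar, whose foot is at x = -60, z = 24 mm; above it the bar lies on a strip only 18 mm wide (fingers pass either side), up to 130 mm along.
- press: Grey bench marking press, base 330 x 100 x 20 mm (x -110 to +220), origin on the table under the middle of the seated bar; x along the channel, away from the robot. Head: box 60 mm wide, front face at x = 55, underside at z = 180 mm, top 290 mm; column behind it at x = 140 to 200 mm, 50 mm wide. End stop: face at x = 100 mm, top at z = 70 mm.
- nest (a point): Where the middle of the bar is when seated against the end stop (50 mm above the table), axes as the press's. The bar lies on two dark blocks (tops 5 mm below this point) at x = -85 to -55 (only 20 mm wide) and x = +40 to +95 mm from it; on the far one between cheeks 32 mm apart that rise 3 mm above this point. Before the far block fingers have room down to 30 mm below it.
- pedal_unit: Foot pedal under a wire guard hood: base 200 (x) x 130 (y) x 8 mm, origin at the centre of its underside, open towards -x. Roof of 8 mm steel bars 22 mm apart, x = -60 to +92 mm, underside at z = 145 mm; upright bars at x = -30 and +88 mm, y = -59 and +59 mm. Pedal plate 122 x 95 x 8 mm, axle at its rear (x = 60, z = 25 mm), front edge at x = -58 mm.
- ram (a joint): Travel of the press's ram (m), 0 up; it follows the pedal. A steel cylinder 26 mm in diameter at x = 78 mm of the press; when up its lower face is 110 mm above the table (55 mm above the top of the seated bar), and the 44 mm collar round it has its underside at 140 mm: the bar's far end must go in beneath it from the -x side.
- pedal_pad (a point): Point on the pedal's top face, mid-width, 110 mm from the axle and 12 mm from the front edge: the place to press. It lies under the guard, 10 mm behind the edge of the roof, so the tool must come in slanted from the -x side. At rest 55 mm above the table, at the stop 29 mm.
- pedal (a joint): Pedal angle (rad): 0 up at rest, 0.24 fully down at its stop; the spring needs about 6 N to start and 11 N at the stop (at pedal_pad). The ram of the press comes down with it.
- tape: Bystander, loose: roll of brown tape standing flat (ring, outer diameter 90 mm, height 48 mm). Origin: centre of its underside.
- flange: Bystander, loose: single steel flange ring lying flat (outer diameter 90 mm, height 16 mm). Origin: centre of its underside.
- can: Bystander, loose: upright can (diameter 66 mm, height 160 mm). Origin: centre of its underside.
- jar: Bystander, loose: jar (diameter 60 mm, height 80 mm). Origin: centre of its underside.

How it is judged:
On the way, in this order (a step that is already met when the one before it is completed fails the run):
1. the bar lies flat in the press channel, up to the end stop, and is let go (x of bar_mid in the frame of nest between -0.01 and 0.004 m and y of bar_mid in the frame of nest between -0.006 and 0.006 m and z of bar_mid in the frame of nest between -0.004 and 0.004 m and angle between the z axis of bar and the x axis of nest, either way round below 0.1 rad and contact force between the fingers and bar below 0.3 N), for 0.2 s.
2. the pedal is held fully down at its stop by the gripper, with the bar in the press (x of bar_mid in the frame of nest between -0.01 and 0.004 m and y of bar_mid in the frame of nest between -0.006 and 0.006 m and z of bar_mid in the frame of nest between -0.004 and 0.004 m and angle between the z axis of bar and the x axis of nest, either way round below 0.1 rad and value of joint pedal above 0.215 rad and contact force between the fingers and pedal_unit above 1 N), for 0.3 s.
At the end, for the whole second after the job is handed in: The bar lies still in the press channel, flat, its end no more than 10 mm from the end stop, within 6 mm sideways and 0.1 rad of the channel, released; the pedal is back up (below 0.03 rad) (all of step 1 and value of joint pedal below 0.03 rad and linear speed of bar below 0.02 m/s); the robot touches nothing.
It fails at once if the pedal is pressed before the bar is in the press (value of joint pedal above 0.1 rad and not (x of bar_mid in the frame of nest between -0.01 and 0.004 m and y of bar_mid in the frame of nest between -0.006 and 0.006 m and z of bar_mid in the frame of nest between -0.004 and 0.004 m and angle between the z axis of bar and the x axis of nest, either way round below 0.1 rad)).
It fails at once if the round rod is shifted by more than 30 mm (distance of rod from where it was at the start of the episode above 0.03 m).
It fails at once if another thing on the bench is shifted by more than 25 mm (distance of any of tape, flange, can, jar from where it was at the start of the episode above 0.025 m).
It also fails if it takes over 58 s, if anything falls off the work surface, if the arm or the gripper's body presses on something with over 40 N, if the wrist force passes 120 N, or if a joint passes its speed limit or range.

ROBOT

A 6-joint arm with a two-finger parallel gripper is mounted at the origin on the work surface. World frame = base frame: x ahead of the robot, y to its left, z up, the work surface at z = 0. Lengths are in m, angles in rad, forces in N, time in s.
With the tool pointing down it reaches from about 0.375 to 0.925 m from the base axis. Payload 5.7 kg.
Tool frame: the origin (TCP) lies on the centre line of the jaws, within the pads' length; the fingertips stand 19 mm ahead of it and the grasp point (between the pads) is the TCP; z points along the fingers, y is the line along which they close (so a half turn about z gives the same grasp; the last joint's range is limited). The gripper opens to 88 mm and grips with 3 to 60 N. Pads are 20 mm wide; open, the fingers measure 115 mm over their backs; the gripper's body (75 mm by 178 mm) begins 61 mm behind the grasp point.
Start: joints at [1.196, 0.359, 1.51, -0, 1.272, -0.115], TCP at [0.154, 0.58, 0.242] pointing down, gripper open.
Joint ranges: [-2.97, 2.97], [-1.01, 2.36], [0.21, 2.38], [-0.96, 4.11], [0.2, 2.71], [-2.98, 2.98]. Speed limits (rad/s): [2.39, 2.39, 3.14, 3.14, 3.14, 3.14].

INTERFACE

Orientations are given as a unit quaternion [w, x, y, z].
In Python, from cell import manip gives the robot as it stands. The module is installed in compiled form; this text tells all that it offers.
- The arm moves only by the tool servo_tool, never from a script. Its argument "commands" is a list that holds one entry, the list of rows, each a list of 5 numbers: the finger opening in mm, from 0 to 87.8, then the shift along the world's x, y, z in mm, then the turn about the world's z in rad. In form: [[[hand, tx, ty, tz, twist], ...]]. A call has exactly 5 rows; each row is the pose to reach, as a shift and turn from the pose commanded when the call began; what a row does not reach only later rows make up. A row lasts 1/8 s, in which the tool goes at most 62.5 mm and 10.7 degrees, less where a joint would pass 70% of its speed; a pose out of reach is approached as far as the arm can. A call with a gripper value outside its range is refused whole. The fingers move at their own pace and stop on an object; "squeeze" is the grip in N (left out, the last holds). Time passes only in rows, so rows that repeat a pose let the fingers close, or fill a call up. It gives the time, the measured TCP pose, the force, the opening and the grip force at its end, in the units of the state.
- manip.observe(): the state, without advancing time (a new reading comes with each control period).
- manip.snapshot(name): name is "side" or "top" or "wrist"; returns the picture (480x640x3 uint8, blue, green, red); there is no depth.
- manip.camera_params(name): a dict with "fx", "fy", "cx", "cy" (pixels), "rvec" (rotation vector, rad) and "tvec" (3), from world to camera coordinates, as OpenCV has them; the wrist camera has in their place "hand_eye" (4x4, takes a point from camera to tool coordinates, whose origin is the TCP and whose axes are the flange's). Camera axes: x right, y down, z forward; pixel columns grow to the right and rows downward; lengths in m; the calibration is good to about 2 mm. A picture is of the moment at which its call begins: read the wrist's pose just before it. camera_params takes no time and is no camera call.
- manip.close_job(): hands the job in; it is judged then, once.
The state is a dict: "time": time; "joint_pos": joint angles; "joint_vel": joint speeds; "tau": joint torques, N m; "tool_pos": TCP position; "tool_rot": TCP orientation; "contact_force": force on the tool from outside, world axes, zero at the start; "torque": the same for the moment, N m; "width": finger opening in m; "finger_force": force on a finger pad.
Only numpy, scipy, OpenCV 4.12 (cv2) and the standard library are available. Lean on these libraries where they do the work, as an engineer would, in place of code of your own. Each camera call takes 0.05 s, during which the arm holds its last target. There are 200 camera calls.

## Working session

There is one attempt and no reset: what is moved stays moved. The work goes in short steps, Python scripts to look and compute and a tool call to move; the robot and the scene stay as the last step left them, time stands still between calls to the robot, and variables do not carry over. Pictures are saved under pics/ and viewed, at most 10 in all, crops included, and the job is handed in when it is done.

Besides the shell and the picture viewer there is one more tool, called after ">>>" in YAML: its name, and indented under it one key for each argument. servo_tool: Moves the arm, as the interface text tells. Its arguments: {"type":"object","properties":{"commands":{"type":"array"},"squeeze":{"type":"number"}},"required":["commands"]}

```bash
mkdir -p pics; cat > h.py <<'E'
import numpy as np, cv2
from cell import manip
from scipy.spatial.transform import Rotation as R
def cam(n):
    p=manip.camera_params(n); K=np.array([[p['fx'],0,p['cx']],[0,p['fy'],p['cy']],[0,0,1.]]); return p,K
def proj(n,X):
    p,K=cam(n); return cv2.projectPoints(np.float64(X).reshape(-1,1,3),np.float64(p['rvec']),np.float64(p['tvec']),K,None)[0].reshape(-1,2)
def ray(n,uv):
    p,K=cam(n); Rm=cv2.Rodrigues(np.float64(p['rvec']))[0]; t=np.float64(p['tvec']).ravel()
    return -Rm.T@t, Rm.T@np.linalg.inv(K)@np.array([uv[0],uv[1],1.])
def atz(n,uv,z):
    o,d=ray(n,uv); return o+d*(z-o[2])/d[2]
E
python3 - <<'E'
from h import *
print(manip.observe())
for n in('side','top'):
    im=manip.snapshot(n); cv2.imwrite(f'pics/{n}0.png',im); cv2.imwrite(f'pics/{n}0b.png',cv2.resize(im,(800,600),interpolation=cv2.INTER_CUBIC)); print(n,manip.camera_params(n), ray(n,(320,240)))
print(manip.camera_params('wrist'))
E
```

```text
{'time': 0.0, 'joint_pos': array([ 1.19587217e+00,  3.59457943e-01,  1.51143226e+00, -2.01465263e-05,
        1.27250634e+00, -1.15077649e-01]), 'joint_vel': array([-0.00123743,  0.00236336, -0.00173675, -0.00156569, -0.0017307 ,
       -0.00024019]), 'tau': array([ 1.12224156e-03, -5.15376377e+01, -2.70720023e+01,  6.75684353e-02,
        3.51575960e-02, -1.45635581e-04]), 'tool_pos': array([0.15391663, 0.57923748, 0.24083766]), 'tool_rot': array([-2.09434794e-04,  1.29555046e-01,  9.91571821e-01, -8.77344491e-04]), 'contact_force': array([-0.66817659,  0.8950768 , -0.14295478]), 'torque': array([ 0.02556905,  0.01518731, -0.04293481]), 'finger_force': 0.0, 'width': 0.08786642934601982}
side {'fx': 435.09642068010606, 'fy': 435.09642068010606, 'cx': 317.3264310336399, 'cy': 239.37129136718363, 'rvec': array([ 1.02439136, -2.47065934,  1.02026856]), 'tvec': array([0.35136968, 0.37469666, 0.56210842])} (array([0.16551739, 0.34385093, 0.65893448]), array([ 0.4827396 , -0.50838861, -0.71312225]))
top {'fx': 459.0681999673076, 'fy': 459.0681999673076, 'cx': 313.10444179208275, 'cy': 238.3078588617494, 'rvec': array([ 2.23589188, -1.97908178,  0.20505373]), 'tvec': array([-0.09786148,  0.5711248 ,  0.91489743])} (array([ 0.38448018, -0.04774121,  1.01128309]), array([ 0.19792753,  0.00514463, -0.98032517]))
{'fx': 392.36126322986803, 'fy': 392.36126322986803, 'cx': 315.4481821338178, 'cy': 232.9294629199017, 'hand_eye': array([[-9.46668838e-04, -9.65656624e-01, -2.59819916e-01,
         7.17609038e-02],
       [ 9.99999550e-01, -8.97102373e-04, -3.09351047e-04,
        -1.07383739e-03],
       [ 6.56418248e-05, -2.59820092e-01,  9.65657038e-01,
        -1.44072436e-01],
       [ 0.00000000e+00,  0.00000000e+00,  0.00000000e+00,
         1.00000000e+00]])}
```

View pics/side0b.png

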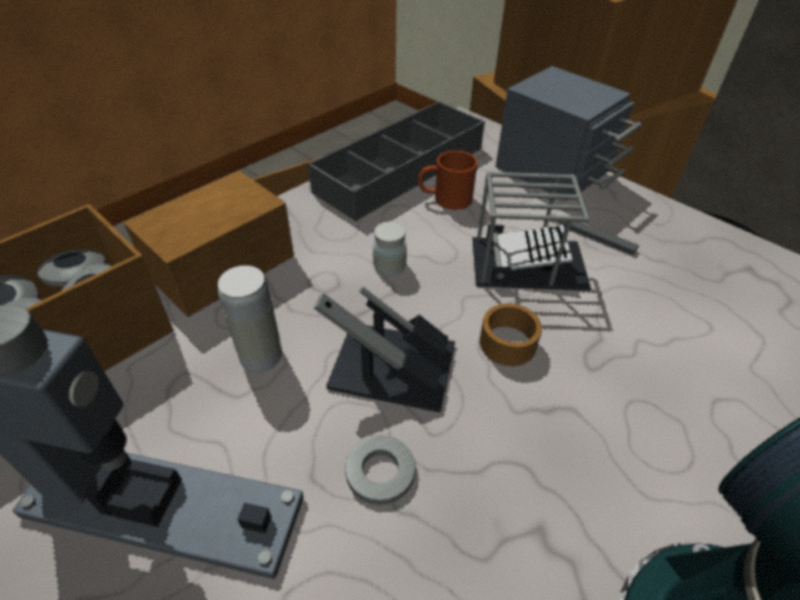

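View pics/top0b.png

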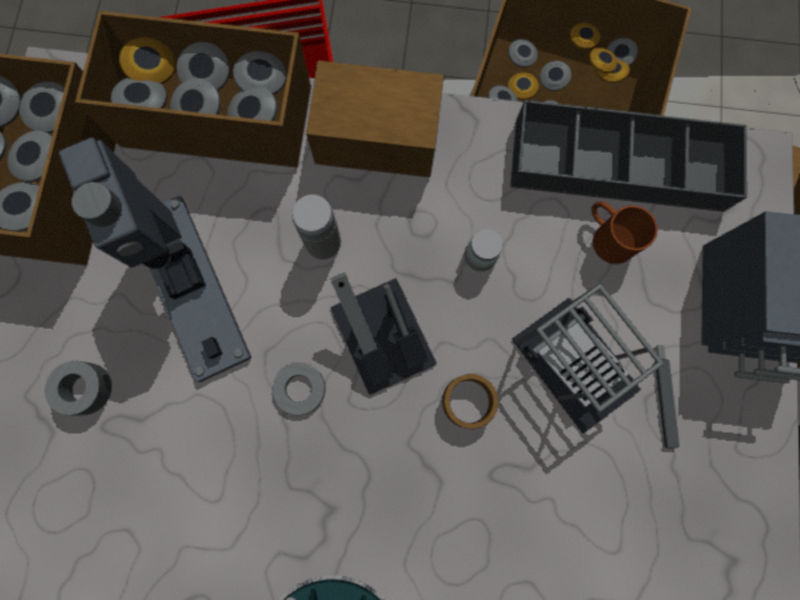

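```bash
python3 - <<'E'
from h import *
t=cv2.imread('pics/top0.png')
def crop(im,x,y,w,h,s): return cv2.resize(im[y:y+h,x:x+w],None,fx=s,fy=s,interpolation=cv2.INTER_CUBIC)
a=crop(t,260,215,272,180,2.9); a=cv2.convertScaleAbs(a,alpha=1.8,beta=20); cv2.imwrite('pics/c1.png',a)
a=crop(t,40,105,170,208,2.8); a=cv2.convertScaleAbs(a,alpha=1.6,beta=15); cv2.imwrite('pics/c2.png',a)
E
```

```text
(no output)
```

View pics/c1.png

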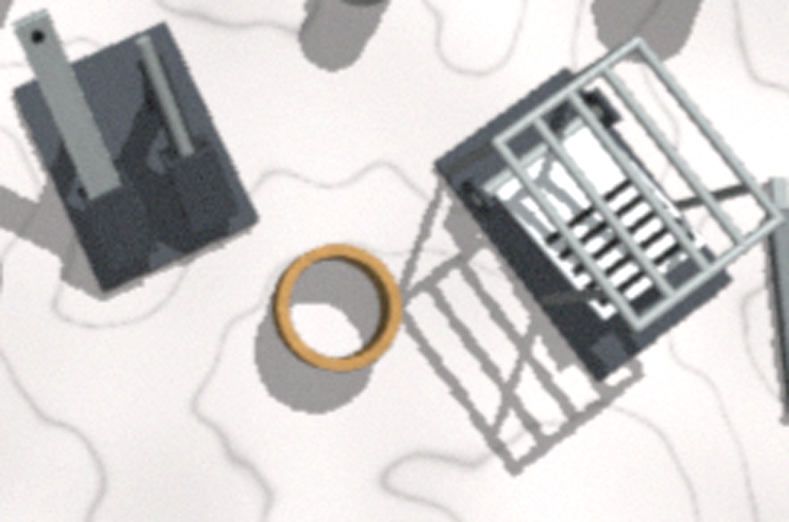

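View pics/c2.png

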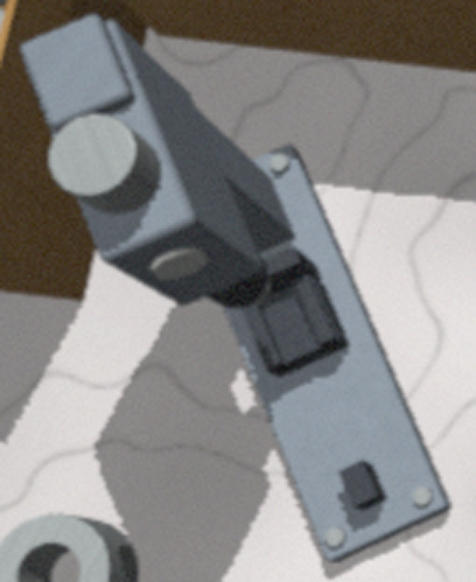

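```bash
cat > fit.py <<'E'
from h import *
from scipy.optimize import least_squares
c1=lambda u,v:(260+u/2.9-.33,215+v/2.9-.33)
c2=lambda u,v:(40+u/2.8-.32,105+v/2.8-.32)
s=lambda u,v:(u*.8,v*.8)
def fit(obs,x0):
    def W(p,X): 
        c,sn=np.cos(p[2]),np.sin(p[2]); return np.array([p[0]+c*X[0]-sn*X[1],p[1]+sn*X[0]+c*X[1],X[2]])
    f=lambda p:np.concatenate([proj(n,W(p,np.array(X)/1e3))[0]-np.array(uv) for n,uv,X in obs])
    r=least_squares(f,x0,loss='soft_l1'); print(np.round(r.x,4),np.degrees(r.x[2]).round(1)); print(r.fun.reshape(-1,2).round(1).tolist())
    return r.x,W
T='top';S='side'
a,b=50*np.pi/180,0
def barp(z,x=0): # rack frame, lean 50deg from vertical toward +x
    return [-60+z*np.sin(a)-x*np.cos(a),32.5,24+z*np.cos(a)+x*np.sin(a)]
e=barp(200,5)
print('rack');rk=fit([(T,c1(14,92),(85,65,10)),(T,c1(165,25),(85,-65,10)),(T,c1(258,218),(-85,-65,10)),(T,c1(105,290),(-85,65,8)),
 (T,c1(31,17),e),(T,c1(38,37),barp(188,5)),(S,s(329,388),(85,65,5)),(S,s(440,409),(-85,65,5)),(S,s(327,303),barp(188,5))],[.5,0,.4])
print('press');pr=fit([(T,c2(448,506),(-110,-50,20)),(T,c2(297,150),(220,-50,20)),(T,c2(328,553),(-110,50,20)),(T,c2(363,483),(-70,0,45)),
 (S,s(302,487),(-110,-50,20)),(S,s(275,572),(-110,50,18)),(S,s(18,513),(220,50,10))],[.6,.35,.4])
print('pedal');pd=fit([(T,c1(437,163),(100,65,8)),(T,c1(570,71),(100,-65,8)),(T,c1(602,378),(-100,65,8)),(T,c1(729,282),(-100,-65,8)),
 (T,c1(495,142),(88,59,149)),(T,c1(640,44),(88,-59,149)),(T,c1(638,326),(-56,59,149)),(T,c1(780,215),(-56,-59,149))],[.5,-.25,.64])
np.savez('poses.npz',rk=rk[0],pr=pr[0],pd=pd[0])
b0=rk[1](rk[0],np.array(barp(0))/1e3); b2=rk[1](rk[0],np.array(barp(200))/1e3)
print('bar foot,top',b0.round(4),b2.round(4),'mid',((b0+b2)/2).round(4)); print('nest',pr[1](pr[0],np.array([0,0,.05])).round(4),'pad',pd[1](pd[0],np.array([-.05,0,.055])).round(4))
for n,uv,z in [('tape',c1(340,310),.048),('can',(314*.8,213*.8),.16),('jar',(485*.8,246*.8),.08),('flange',(298*.8,390*.8),.016)]: print(n,atz('top',uv,z).round(3))
E
python3 fit.py
```

```text
rack
[ 0.522  -0.0198  0.5602] 32.1
[[-1.0, -1.1], [-0.0, -2.1], [1.2, 0.1], [-0.3, 1.0], [-0.2, 1.2], [-0.3, -0.6], [-2.3, -0.9], [1.3, 0.4], [0.9, -0.1]]
press
[0.5203 0.3027 0.5668] 32.5
[[0.8, -0.1], [-1.1, -3.3], [0.4, 3.2], [-0.8, -0.0], [2.2, 0.1], [0.1, 0.3], [-1.6, -1.4]]
pedal
[ 0.5125 -0.3618  0.7324] 42.0
[[-0.6, -0.5], [-0.3, -1.9], [-0.5, 1.8], [2.6, -0.5], [1.3, 0.3], [-0.4, -0.7], [0.0, 0.1], [-0.2, 1.7]]
bar foot,top [ 0.4539 -0.0241  0.024 ] [0.5836 0.0573 0.1526] mid [0.5188 0.0166 0.0883]
nest [0.5203 0.3027 0.05  ] pad [ 0.4753 -0.3952  0.055 ]
tape [ 0.423 -0.18   0.048]
can [0.678 0.106 0.16 ]
jar [ 0.682 -0.174  0.08 ]
flange [0.408 0.112 0.016]
```

>>> servo_tool:
  commands:
    - [[50, 34, -52, 0, 0.16], [50, 68, -104, 0, 0.33], [50, 102, -156, 0, 0.49], [50, 136, -208, 0, 0.66], [50, 168, -258, 0, 0.82]]

```text
time: 0.72
tool_pos: [0.319, 0.3267, 0.2415]
tool_rot: [-0.0, -0.27, 0.963, -0.0]
contact_force: [-0.1, 0.8, -0.3]
width: 0.0502
finger_force: 0.0
```

>>> servo_tool:
  commands:
    - [[50, 33, -51, 0, 0], [50, 66, -102, 0, 0], [50, 99, -153, 0, 0], [50, 132, -204, 0, 0], [50, 165, -254, 0, 0]]

```text
time: 1.35
tool_pos: [0.484, 0.0726, 0.2415]
tool_rot: [-0.0, -0.268, 0.964, 0.0]
contact_force: [1.3, 1.1, 0.3]
width: 0.0502
finger_force: 0.0
```

>>> servo_tool:
  commands:
    - [[50, 16, -25, 0, 0], [50, 32, -50, 0, 0], [50, 32, -50, 0, 0], [50, 32, -50, 0, 0], [50, 32, -50, 0, 0]]

```text
time: 1.98
tool_pos: [0.5145, 0.0255, 0.2415]
tool_rot: [-0.0, -0.268, 0.963, 0.0]
contact_force: [-1.0, -0.4, 0.1]
width: 0.05
finger_force: 0.0
```

```bash
cat >> h.py <<'E'
def wrist(X,st):
    p,K=cam('wrist'); q=st['tool_rot']; M=np.eye(4); M[:3,:3]=R.from_quat([q[1],q[2],q[3],q[0]]).as_matrix(); M[:3,3]=st['tool_pos']
    C=np.linalg.inv(M@np.array(p['hand_eye'])); Y=np.float64(X).reshape(-1,3)@C[:3,:3].T+C[:3,3]
    return (Y@K.T)[:,:2]/Y[:,2:]
def W(p,X):
    X=np.float64(X)/1e3; c,s=np.cos(p[2]),np.sin(p[2]); X=np.atleast_2d(X)
    return np.c_[p[0]+c*X[:,0]-s*X[:,1],p[1]+s*X[:,0]+c*X[:,1],X[:,2]]
A=np.radians(50)
def barX(z,x=0,y=0): return [-60+z*np.sin(A)-x*np.cos(A),32.5+y,24+z*np.cos(A)+x*np.sin(A)]
E
python3 - <<'E'
from h import *
P=np.load('poses.npz'); st=manip.observe(); im=manip.snapshot('wrist'); np.save('st1.npy',st,allow_pickle=True); cv2.imwrite('pics/w1.png',im)
im=cv2.convertScaleAbs(im,alpha=1.5,beta=10)
pts=W(P['rk'],[barX(60,5,-12.5),barX(200,5,-12.5),barX(200,5,12.5),barX(60,5,12.5)])
q=wrist(pts,st); print(q.round(1)); print(wrist(W(P['rk'],[barX(188,5)]),st))
for u in q: cv2.circle(im,tuple(int(v) for v in u.round()),2,(0,0,255),1)
cv2.imwrite('pics/w1a.png',im)
E
```

```text
[[287.3 175.6]
 [283.9 354.8]
 [321.7 354.2]
 [318.1 175. ]]
[[302.78356399 335.96441354]]
```

View pics/w1a.png

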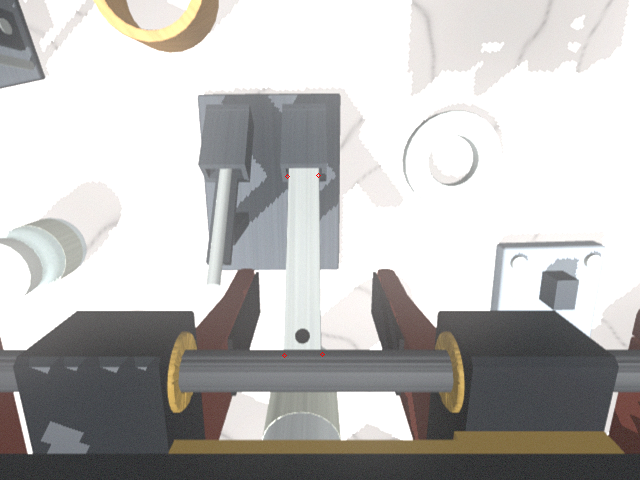

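>>> servo_tool:
  commands:
    - [[50, 4, -9, 0, 0.017], [50, 4, -9, -50, 0.017], [50, 4, -9, -100, 0.017], [50, 4, -9, -140, 0.017], [50, 4, -9, -153, 0.017]]

```text
time: 2.65
tool_pos: [0.5179, 0.0154, 0.0867]
tool_rot: [-0.002, -0.276, 0.961, 0.001]
contact_force: [0.2, 0.6, -0.2]
width: 0.0498
finger_force: 0.0
```

>>> servo_tool:
  commands:
    - [[20, 0, 0, 0, 0], [20, 0, 0, 0, 0], [20, 0, 0, 0, 0], [20, 0, 0, 0, 0], [20, 0, 0, 0, 0]]
  squeeze: 30

```text
time: 3.28
tool_pos: [0.5205, 0.0157, 0.0901]
tool_rot: [0.001, -0.276, 0.961, -0.0]
contact_force: [0.1, 1.3, 7.6]
width: 0.025
finger_force: 30.0
```

>>> servo_tool:
  commands:
    - [[20, 10, 6, 10, 0], [20, 20, 12, 20, 0], [20, 29, 18, 29, 0], [20, 39, 24, 39, 0], [20, 49, 30, 49, 0]]

```text
time: 3.9
tool_pos: [0.5694, 0.046, 0.1384]
tool_rot: [0.0, -0.276, 0.961, -0.0]
contact_force: [-0.9, -0.2, -3.1]
width: 0.0247
finger_force: 30.0
```

>>> servo_tool:
  commands:
    - [[20, 0, 6, 30, 0], [20, -20, 30, 60, 0], [20, -60, 70, 80, 0], [20, -100, 115, 90, 0], [20, -130, 160, 90, 0]]

```text
time: 4.53
tool_pos: [0.4377, 0.2071, 0.2292]
tool_rot: [0.001, -0.276, 0.961, 0.0]
contact_force: [0.7, 0.4, -3.0]
width: 0.0247
finger_force: 30.0
```

>>> servo_tool:
  commands:
    - [[20, 8, 26, 0, 0], [20, 15, 53, -20, 0], [20, 15, 53, -40, 0], [20, 15, 53, -40, 0], [20, 15, 53, -40, 0]]

```text
time: 5.15
tool_pos: [0.4538, 0.2586, 0.1884]
tool_rot: [0.0, -0.276, 0.961, -0.0]
contact_force: [1.0, -0.3, -2.6]
width: 0.0246
finger_force: 30.0
```

```bash
python3 - <<'E'
from h import *
P=np.load('poses.npz'); st=np.load('st1.npy',allow_pickle=True).item()
print(wrist(W(P['pr'],[[-110,-50,20],[-110,50,20],[-85,-10,45],[-85,10,45],[-55,-10,45],[-55,10,45]]),st).round(1).tolist())
w=cv2.imread('pics/w1.png')[220:340,470:640]; w=cv2.resize(w,None,fx=2.2,fy=2.2,interpolation=cv2.INTER_CUBIC)
st=manip.observe(); print(st['tool_pos'])
im=manip.snapshot('wrist'); np.save('st2.npy',st,allow_pickle=True); cv2.imwrite('pics/w2.png',im)
t=manip.snapshot('top'); cv2.imwrite('pics/t2.png',t)
t=cv2.resize(t[100:320,30:250],None,fx=1.9,fy=1.9,interpolation=cv2.INTER_CUBIC)
im=cv2.convertScaleAbs(cv2.resize(im,(374,280)),alpha=1.4)
out=np.zeros((560,800,3),np.uint8); out[:264,:374]=w; out[270:550,:374]=im; out[:418,376:376+418]=cv2.convertScaleAbs(t,alpha=1.5,beta=10); cv2.imwrite('pics/m2.png',out)
E
```

```text
[[502.1, 246.1], [605.1, 243.7], [555.0, 278.7], [576.6, 278.2], [550.7, 308.3], [571.9, 307.8]]
[0.45384202 0.2585981  0.18836097]
```

View pics/m2.png

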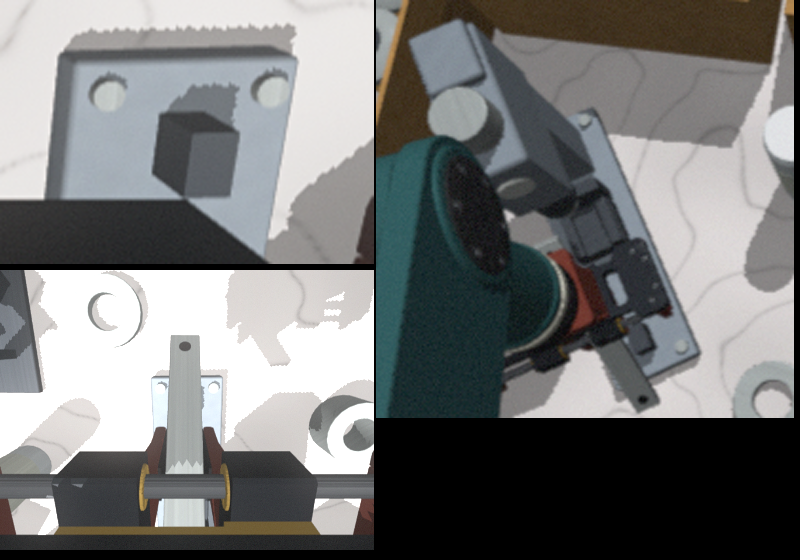

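```bash
python3 - <<'E'
from h import *
P=np.load('poses.npz')
g=cv2.cvtColor(cv2.imread('pics/w2.png'),cv2.COLOR_BGR2GRAY).astype(int)
st=np.load('st2.npy',allow_pickle=True).item()
for r in (200,215,230):
    print(r,'L',g[r,250:285].tolist()); print('R',g[r,355:395].tolist())
print('col',g[175:205,275].tolist(),g[175:205,368].tolist())
print(wrist(W(P['pr'],[[-110,-50,20],[-110,50,20],[-85,-50,20],[-85,50,20],[-110,50,0],[-110,-50,0]]),st).round(1).tolist())
for r in (125,150,200,230):print('bar',r,g[r,280:360:2].tolist())
E
```

```text
200 L [229, 230, 230, 228, 230, 230, 230, 229, 159, 157, 172, 183, 182, 185, 184, 183, 195, 200, 203, 203, 205, 203, 202, 205, 205, 203, 206, 207, 200, 198, 194, 190, 146, 107, 116]
R [169, 135, 179, 189, 193, 195, 195, 194, 195, 198, 198, 198, 198, 198, 193, 188, 188, 189, 178, 126, 118, 130, 175, 177, 157, 141, 130, 161, 162, 163, 161, 160, 168, 209, 234, 235, 233, 233, 233, 233]
215 L [230, 229, 231, 230, 229, 230, 230, 232, 230, 152, 159, 174, 178, 181, 180, 181, 182, 181, 183, 180, 179, 183, 181, 179, 178, 180, 179, 180, 180, 175, 176, 179, 178, 178, 178]
R [174, 175, 174, 177, 175, 174, 177, 176, 174, 176, 176, 176, 174, 175, 176, 174, 174, 174, 175, 175, 173, 176, 175, 162, 144, 127, 158, 162, 159, 163, 162, 159, 168, 217, 231, 232, 232, 232, 232, 232]
230 L [232, 230, 230, 230, 230, 230, 231, 231, 231, 202, 156, 165, 180, 182, 180, 181, 180, 181, 182, 179, 179, 181, 180, 179, 179, 180, 178, 181, 181, 179, 178, 179, 178, 177, 177]
R [173, 176, 173, 173, 172, 171, 172, 171, 172, 170, 172, 173, 172, 172, 173, 174, 173, 175, 177, 175, 177, 175, 174, 156, 137, 128, 156, 160, 160, 
[... 581 characters left out ...]
26, 124, 124, 124, 127, 123, 209, 233, 232, 231, 231, 231, 231, 230, 226]
bar 150 [231, 230, 230, 231, 232, 165, 119, 120, 122, 121, 127, 122, 121, 121, 123, 124, 125, 124, 124, 123, 122, 121, 123, 121, 122, 123, 124, 120, 124, 124, 122, 141, 234, 232, 232, 233, 232, 233, 233, 232]
bar 200 [194, 146, 116, 131, 130, 120, 122, 120, 120, 122, 122, 120, 123, 121, 123, 124, 120, 125, 120, 122, 118, 121, 120, 120, 120, 119, 121, 122, 119, 121, 122, 118, 105, 117, 145, 173, 174, 175, 135, 189]
bar 230 [178, 178, 177, 172, 108, 123, 120, 118, 121, 120, 119, 124, 121, 121, 121, 122, 120, 120, 123, 120, 117, 117, 120, 120, 119, 121, 119, 120, 122, 122, 122, 118, 116, 114, 124, 176, 177, 172, 176, 173]
```

>>> servo_tool:
  commands:
    - [[20, 10, 8, -20, 0], [20, 20, 16, -45, 0], [20, 32, 24, -75, 0], [20, 32, 24, -88, 0], [20, 32, 24, -88, 0]]
  squeeze: 12

```text
time: 5.88
tool_pos: [0.4845, 0.2818, 0.0993]
tool_rot: [-0.001, -0.276, 0.961, -0.0]
contact_force: [-0.7, -0.2, -3.7]
width: 0.0249
finger_force: 12.0
```

>>> servo_tool:
  commands:
    - [[20, 0, 0, -5, 0], [20, 0, 0, -10, 0], [20, 0, 0, -15, 0], [20, 0, 0, -20, 0], [20, 0, 0, -20, 0]]

```text
time: 6.5
tool_pos: [0.4851, 0.2824, 0.0792]
tool_rot: [-0.0, -0.276, 0.961, -0.0]
contact_force: [-0.6, 0.1, -3.7]
width: 0.0247
finger_force: 12.0
```

```bash
python3 - <<'E'
from h import *
a=manip.snapshot('side'); b=manip.snapshot('wrist'); cv2.imwrite('pics/s3.png',a); cv2.imwrite('pics/w3.png',b)
a=cv2.resize(a[200:480,0:300],None,fx=1.6,fy=1.6,interpolation=cv2.INTER_CUBIC)
o=np.zeros((600,800,3),np.uint8); o[:448,:480]=a; o[:240,480:]=cv2.resize(b,(320,240)); o[240:]=o[240:]
cv2.imwrite('pics/m3.png',cv2.convertScaleAbs(o,alpha=1.7,beta=10))
E
```

```text
(no output)
```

View pics/m3.png

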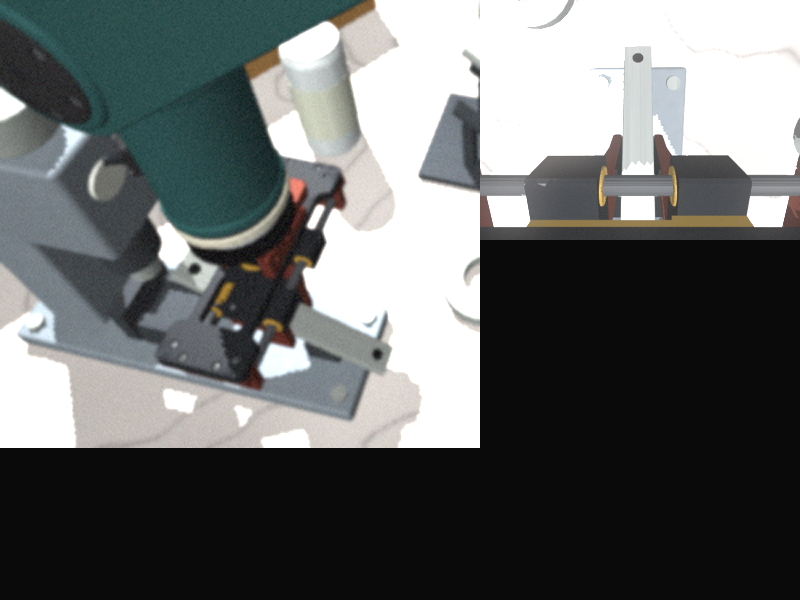

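```bash
python3 - <<'E'
from h import *
from scipy.optimize import least_squares
st=manip.observe(); c=st['tool_pos']; y=2*np.arctan2(.276,.961); u=np.array([np.cos(y),np.sin(y),0]); z=np.array([0,0,1.])
def f(p):
    th,s,h=p; a=u*np.cos(th)+z*np.sin(th); n=-u*np.sin(th)+z*np.cos(th); m=c+s*a+h*z
    return np.r_[proj('side',m-.088*a+.005*n)[0]-(235.6,420.6), proj('side',m+.088*a+.005*n)[0]-(121.9,367.5), wrist(m-.088*a+.005*n,st)[0]-(316,116)]
r=least_squares(f,[.3,0,0]); print(np.degrees(r.x[0]),r.x,r.fun)
E
```

```text
32.509962409148464 [ 0.56740588 -0.0006363  -0.00473066] [ 0.5614841   0.67149081 -0.46857789 -0.35341851 -0.31548591  0.04582105]
```

>>> servo_tool:
  commands:
    - [[20, 0, 0, -6, 0], [20, 0, 0, -12, 0], [20, 0, 0, -18, 0], [20, 0, 0, -24, 0], [20, 0, 0, -24, 0]]

```text
time: 7.22
tool_pos: [0.4849, 0.2822, 0.0549]
tool_rot: [-0.001, -0.276, 0.961, -0.0]
contact_force: [-0.4, -0.4, -3.3]
width: 0.0248
finger_force: 12.0
```

>>> servo_tool:
  commands:
    - [[20, 0, 0, -2, 0], [20, 0, 0, -4, 0], [20, 0, 0, -4, 0], [20, 0, 0, -4, 0], [20, 0, 0, -4, 0]]

```text
time: 7.85
tool_pos: [0.4854, 0.2826, 0.0521]
tool_rot: [0.0, -0.276, 0.961, 0.0]
contact_force: [-3.4, -1.7, 5.7]
width: 0.025
finger_force: 12.0
```

```bash
python3 - <<'E'
from h import *
print(manip.observe()['contact_force'])
a=manip.snapshot('side'); b=manip.snapshot('wrist'); cv2.imwrite('pics/s4.png',a); cv2.imwrite('pics/w4.png',b)
a=cv2.resize(a[300:480,30:270],None,fx=2.4,fy=2.4,interpolation=cv2.INTER_CUBIC)
o=np.zeros((600,800,3),np.uint8); o[:432,:576]=a; o[432:,:300]=b[60:228,170:470]
cv2.imwrite('pics/m4.png',cv2.convertScaleAbs(o,alpha=1.7,beta=10))
E
```

```text
[-3.37259816 -1.66898976  5.65339594]
```

View pics/m4.png

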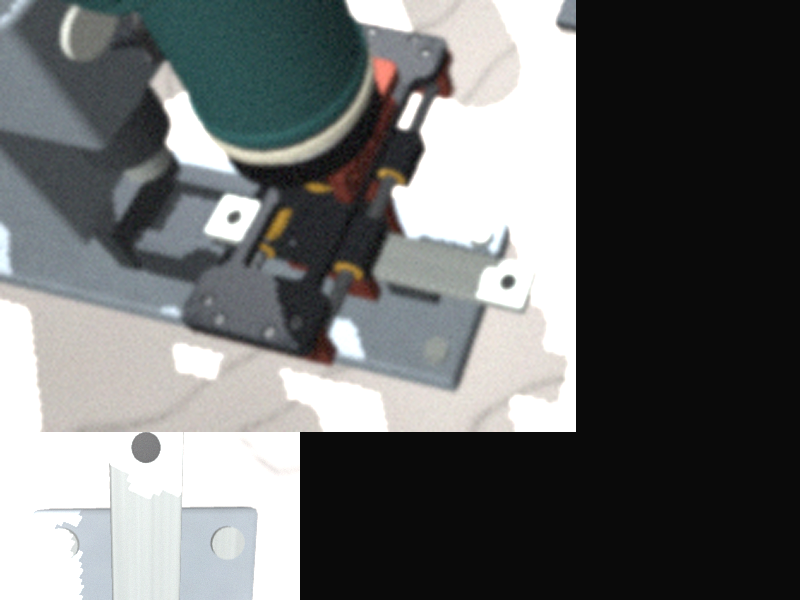

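```bash
python3 - <<'E'
from h import *
from scipy.optimize import least_squares
st=manip.observe(); c=st['tool_pos']; y=2*np.arctan2(.276,.961); u=np.array([np.cos(y),np.sin(y),0]); z=np.array([0,0,1.])
def f(p):
    th,s,h=p; a=u*np.cos(th)+z*np.sin(th); n=-u*np.sin(th)+z*np.cos(th); m=c+s*a+h*z
    return np.r_[proj('side',m-.088*a+.005*n)[0]-(241.7,417.1), proj('side',m+.088*a+.005*n)[0]-(127.1,390.4), wrist(m-.088*a+.005*n,st)[0]-(316,75)]
r=least_squares(f,[.3,0,0]); print(np.degrees(r.x[0]),r.x,r.fun)
P=np.load('poses.npz')['pr']; d=c-np.r_[P[:2],0]; k=np.array([np.cos(P[2]),np.sin(P[2])]); print('x',d[:2]@k+r.x[1],'y',-d[0]*k[1]+d[1]*k[0], 'z',c[2]+r.x[2])
E
```

```text
-0.7374187898222312 [-0.01287039 -0.00148846 -0.00474162] [ 0.5845072  -0.35166552  0.2831909  -0.19188502 -0.20693861  0.15628476]
x -0.041781073450626864 y 0.0017334970628946622 z 0.047372483897336386
```

>>> servo_tool:
  commands:
    - [[20, 0, 0, 3, 0], [20, 8, 5, 3, 0], [20, 17, 11, 3, 0], [20, 25, 16, 3, 0], [20, 32, 20, 3, 0]]
  squeeze: 15

```text
time: 8.57
tool_pos: [0.5182, 0.303, 0.0545]
tool_rot: [0.0, -0.276, 0.961, -0.0]
contact_force: [0.5, -0.3, -3.5]
width: 0.0249
finger_force: 15.0
```

>>> servo_tool:
  commands:
    - [[20, 1, 1, -1, 0], [20, 3, 2, -1, 0], [20, 4, 3, -1, 0], [20, 5, 3, -1, 0], [20, 5, 3, -1, 0]]

```text
time: 9.2
tool_pos: [0.5222, 0.3053, 0.0536]
tool_rot: [-0.0, -0.276, 0.961, -0.0]
contact_force: [-0.0, -0.0, -3.9]
width: 0.0249
finger_force: 15.0
```

>>> servo_tool:
  commands:
    - [[20, 1, 1, -1, 0], [20, 2, 1, -1, 0], [20, 3, 2, -1, 0], [20, 3, 2, -1, 0], [20, 3, 2, -1, 0]]

```text
time: 9.82
tool_pos: [0.5221, 0.3057, 0.0522]
tool_rot: [-0.003, -0.276, 0.961, -0.001]
contact_force: [-6.3, -5.2, 2.9]
width: 0.0248
finger_force: 15.0
```

>>> servo_tool:
  commands:
    - [[20, -1, -1, 0, 0], [50, -1, -1, 0, 0], [50, -1, -1, 0, 0], [50, -1, -1, 0, 0], [50, -1, -1, 0, 0]]

```text
time: 10.45
tool_pos: [0.5248, 0.3067, 0.0528]
tool_rot: [0.0, -0.276, 0.961, 0.0]
contact_force: [-0.1, -0.0, -0.4]
width: 0.0499
finger_force: 0.0
```

>>> servo_tool:
  commands:
    - [[50, 0, 0, 10, 0], [50, 0, 0, 30, 0], [50, -25, -16, 60, 0], [50, -60, -40, 100, 0], [50, -100, -66, 140, 0]]

```text
time: 11.08
tool_pos: [0.4239, 0.24, 0.1943]
tool_rot: [0.001, -0.276, 0.961, -0.0]
contact_force: [0.2, 0.5, 1.4]
width: 0.0499
finger_force: 0.0
```

```bash
python3 - <<'E'
from h import *
from scipy.optimize import least_squares
print(manip.observe())
st=manip.observe(); w=manip.snapshot('wrist'); a=manip.snapshot('side'); t=manip.snapshot('top'); cv2.imwrite('pics/s5.png',a); cv2.imwrite('pics/w5.png',w); cv2.imwrite('pics/t5.png',t); np.save('st5.npy',st,allow_pickle=True)
f=cv2.convertScaleAbs
o=np.zeros((600,800,3),np.uint8); o[:300,:400]=cv2.resize(a[330:480,20:220],(400,300),interpolation=cv2.INTER_CUBIC); o[:300,400:]=cv2.resize(w,(400,300)); o[300:,:400]=cv2.resize(t[150:300,60:260],(400,300),interpolation=cv2.INTER_CUBIC)
p=t[215:365,390:590]; o[300:,400:]=cv2.resize(p,(400,300),interpolation=cv2.INTER_CUBIC)
cv2.imwrite('pics/m5.png',f(o,alpha=1.6,beta=10))
E
```

```text
{'time': 11.075, 'joint_pos': array([ 3.73422619e-01,  2.49900200e-01,  1.80773770e+00, -2.22132853e-04,
        1.08289306e+00, -1.75662045e+00]), 'joint_vel': array([-0.14940812, -0.9309878 ,  0.44247749, -0.00202879,  0.47179146,
       -0.14536794]), 'tau': array([  1.67163827, -32.73741961, -22.8347379 ,   0.05791678,
        -0.49632031,   0.20621167]), 'tool_pos': array([0.42390165, 0.24001057, 0.19425563]), 'tool_rot': array([ 5.37704053e-04, -2.76043621e-01,  9.61144957e-01, -4.79831863e-05]), 'contact_force': array([0.23563208, 0.48914233, 1.42971437]), 'torque': array([0.08059234, 0.01277667, 0.01519746]), 'finger_force': 0.0, 'width': 0.04992063288826131}
```

View pics/m5.png

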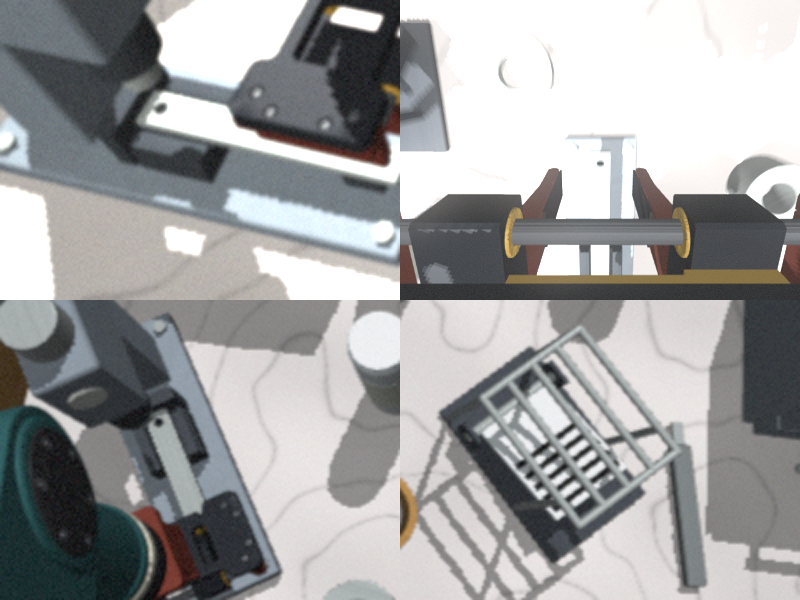

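>>> servo_tool:
  commands:
    - [[50, 0, 0, 40, 0], [50, 0, -30, 100, 0], [20, -5, -90, 110, -0.1], [0, -10, -150, 110, -0.2], [0, -15, -210, 110, -0.3]]

```text
time: 11.85
tool_pos: [0.4105, 0.0288, 0.3028]
tool_rot: [0.001, -0.128, 0.992, -0.0]
contact_force: [0.4, -0.2, -0.4]
width: 0.0235
finger_force: 0.0
```

>>> servo_tool:
  commands:
    - [[0, 0, -60, 0, 0], [0, 0, -120, 0, 0], [0, 0, -180, 0, 0], [0, 0, -240, 0, 0], [0, 0, -300, 0, 0]]

```text
time: 12.48
tool_pos: [0.4101, -0.2723, 0.3021]
tool_rot: [0.0, -0.129, 0.992, -0.0]
contact_force: [0.8, 0.4, 0.2]
width: 0.0004
finger_force: 0.0
```

```bash
python3 -c "
from h import *
s=manip.observe(); print(s['joint_pos'].tolist(),s['tool_pos'].tolist(),s['tool_rot'].tolist())"
```

```text
[-0.7268041804108439, 0.14744059057620731, 1.649325617085259, 0.00036499815111280023, 1.3444246289668074, -2.55646275445047] [0.4100725612327447, -0.272256941523328, 0.3021294259608739] [0.00026599792291248566, -0.12902945814013198, 0.991640724726848, -3.5219038955673495e-05]
```

>>> servo_tool:
  commands:
    - [[0, -3, -60, 0, 0], [0, -6, -120, 0, 0], [0, -9, -180, 0, 0], [0, -9, -180, 0, 0], [0, -9, -180, 0, 0]]

```text
time: 13.1
tool_pos: [0.4006, -0.4493, 0.3015]
tool_rot: [-0.0, -0.129, 0.992, 0.001]
contact_force: [0.2, 1.0, 0.3]
width: 0.0005
finger_force: 0.0
```

```bash
python3 -c "
from h import *
s=manip.observe(); print(s['time'],s['joint_pos'].tolist(),s['tool_pos'].tolist(),s['tool_rot'].tolist())"
```

```text
13.1 [-0.9576681391317581, 0.3163725712505541, 1.4232551776365223, 0.0005193876409581176, 1.4039094773552154, -2.7872111679991334] [0.40061016099204716, -0.4493245537087532, 0.301465242254318] [-0.00022555259346489952, -0.12896966568096063, 0.9916480295121873, 0.000979808534916053]
```

>>> servo_tool:
  commands:
    - [[0, 0, 0, 0, 0.18], [0, 0, 0, 0, 0.36], [0, 0, 0, 0, 0.54], [0, 0, 0, 0, 0.72], [0, 0, 0, 0, 0.9]]

```text
time: 13.72
tool_pos: [0.4499, -0.38, 0.2813]
tool_rot: [-0.079, -0.369, 0.924, -0.059]
contact_force: [0.6, -0.4, -0.3]
width: 0.0006
finger_force: 0.0
```

```bash
python3 -c "
from h import *
s=manip.observe(); print(s['time'],s['joint_pos'].round(4).tolist(),s['tool_pos'].tolist(),s['tool_rot'].tolist())"
```

```text
13.725 [-0.6983, 0.3059, 1.5066, -0.2036, 1.3043, -2.9785] [0.44989570711150295, -0.37995663034425936, 0.281270318966612] [-0.07937763588681496, -0.3694518925559656, 0.923945891299261, -0.05940100974772708]
```

```bash
cat > kin.py <<'E'
import numpy as np
from scipy.optimize import least_squares
from scipy.spatial.transform import Rotation as R
D=[([1.19587217,.359457943,1.51143226,-2e-5,1.27250634,-.115077649],[.15391663,.57923748,.24083766],[-2.09434794e-04,1.29555046e-01,9.91571821e-01,-8.77344491e-04]),
([3.73422619e-01,2.49900200e-01,1.80773770,-2.22132853e-04,1.08289306,-1.75662045],[.42390165,.24001057,.19425563],[5.37704053e-04,-2.76043621e-01,9.61144957e-01,-4.79831863e-05]),
([-0.7268041804,0.1474405906,1.649325617,0.000364998,1.344424629,-2.556462754],[0.41007256,-0.27225694,0.30212943],[0.000265998,-0.12902946,0.99164072,-3.52e-05]),
([-0.9576681391,0.3163725712,1.423255178,0.000519388,1.403909477,-2.787211168],[0.40061016,-0.44932455,0.30146524],[-0.00022555,-0.12896967,0.99164803,0.000979809]),
([-0.6983,0.3059,1.5066,-0.2036,1.3043,-2.9785],[0.4498957,-0.37995663,0.28127032],[-0.07937764,-0.36945189,0.92394589,-0.05940101])]
def fk(q,p):
    a1,d,d1,L1,L2,a3,Lt=p
    r1=R.from_euler('z',q[0]); r2=r1*R.from_euler('y',q[1]); r3=r2*R.from_euler('y',q[2]); r5=r3*R.from_euler('z',q[3])*R.from_euler('y',q[4])
    x=r1.apply([a1,d,d1])+r2.apply([0,0,L1])+r3.apply([a3,0,L2])+r5.apply([0,0,Lt])
    return x,r5*R.from_euler('z',q[5]+np.pi/2*SG)
SG=1
def quat(w): return R.from_quat([w[1],w[2],w[3],w[0]])
def fitp():
    f=lambda p:np.concatenate([(fk(q,p)[0]-x)*1e3 for q,x,_ in D]+[[p[5]*5,p[0]*2]])
    return least_squares(f,[0,.07,.4,.4,.4,0,.25])
if __name__=='__main__':
    r=fitp(); print(r.x.round(4)); print(r.fun.round(2))
    for s in(1,-1):
        SG=s; print(s,[((fk(q,r.x)[1]).inv()*quat(w)).magnitude().round(3) for q,x,w in D])
E
python3 kin.py
```

```text
[-0.      0.0689  0.2664  0.6111  0.4336  0.1121  0.3623]
[-0.   -0.   -0.    0.01  0.   -0.   -0.    0.   -0.   -0.01  0.01 -0.
  0.01 -0.    0.01  0.56 -0.  ]Traceback (most recent call last):
  File "kin.py", line 22, in <module>
    SG=s; print(s,[((fk(q,r.x)[1]).inv()*quat(w)).magnitude().round(3) for q,x,w in D])
                   ^^^^^^^^^^^^^^^^^^^^^^^^^^^^^^^^^^^^^^^^^^^^^^^^
AttributeError: 'float' object has no attribute 'round'
```

```bash
sed -i 's/magnitude().round(3)/magnitude()/' kin.py; cat > sim.py <<'E'
import kin; from kin import *
P=fitp().x
e=[((fk(D[1][0],P)[1]).inv()*quat(D[1][2])).magnitude()]; kin.SG=-1; e.append(((fk(D[1][0],P)[1]).inv()*quat(D[1][2])).magnitude())
kin.SG=1 if e[0]<e[1] else -1
lo=np.array([-2.97,-1.01,.21,-.96,.2,-2.98])+.0015; hi=np.array([2.97,2.36,2.38,4.11,2.71,2.98])-.0015
def ik(x,rot,q0,w):
    def f(q):
        a,b=fk(q,P); return np.r_[(a-x)*w,(rot*b.inv()).as_rotvec()]
    r=least_squares(f,np.clip(q0,lo+1e-6,hi-1e-6),bounds=(lo,hi),xtol=1e-10); return r.x,r.cost
if __name__=='__main__':
    print(e)
    x=np.array([.401,-.452,.3015]); rot=R.from_euler('z',.9)*quat(D[3][2])
    for w in(.5,1,2,3,5,8):
        q,c=ik(x,rot,D[3][0],w); a,b=fk(q,P); print(w,q.round(3),a.round(3),np.degrees(np.arccos(-b.as_matrix()[2,2])).round(1),c.round(3))
E
python3 sim.py
```

```text
[2.334811422222656e-09, 3.141592651599339]
0.5 [-0.308  0.207  1.628 -0.047  1.306 -2.978] [ 0.506 -0.106  0.281] 2.6 0.019
1 [-0.438  0.267  1.633 -0.152  1.229 -2.978] [ 0.497 -0.214  0.251] 8.3 0.054
2 [-0.61   0.293  1.607 -0.292  1.189 -2.978] [ 0.455 -0.352  0.257] 16.0 0.102
3 [-0.674  0.287  1.585 -0.343  1.193 -2.978] [ 0.431 -0.401  0.274] 19.0 0.122
5 [-0.715  0.28   1.567 -0.376  1.2   -2.978] [ 0.414 -0.432  0.29 ] 21.1 0.135
8 [-0.731  0.276  1.56  -0.388  1.204 -2.978] [ 0.406 -0.444  0.297] 21.9 0.141
```

>>> servo_tool:
  commands:
    - [[0, 0, 0, 0, 0], [0, 0, 0, 0, 0], [0, 0, 0, 0, 0], [0, 0, 0, 0, 0], [0, 0, 0, 0, 0]]

```text
time: 14.35
tool_pos: [0.4489, -0.3829, 0.2814]
tool_rot: [-0.079, -0.367, 0.925, -0.059]
contact_force: [0.5, 0.0, -0.1]
width: 0.0003
finger_force: 0.0
```

```bash
python3 -c "
from h import *
s=manip.observe(); print(s['time'],s['joint_pos'].round(4).tolist(),s['tool_pos'].tolist(),s['tool_rot'].tolist())"
```

```text
14.35 [-0.7039, 0.3075, 1.5038, -0.2024, 1.3056, -2.979] [0.4488588320820859, -0.3828874963213302, 0.28138947148081905] [-0.07908438429667311, -0.36682900204425206, 0.9250520780860354, -0.05882853260401534]
```

>>> servo_tool:
  commands:
    - [[0, -10, -20, 10, 0.18], [0, -20, -40, 20, 0.36], [0, -30, -60, 30, 0.54], [0, -40, -80, 40, 0.72], [0, -50, -100, 40, 0.9]]

```text
time: 14.98
tool_pos: [0.4498, -0.3474, 0.2321]
tool_rot: [-0.147, -0.549, 0.8, -0.191]
contact_force: [-0.4, -0.8, 0.6]
width: 0.0004
finger_force: 0.0
```

```bash
cat > o.py <<'E'
from h import *
s=manip.observe(); M=R.from_quat(np.roll(s['tool_rot'],-1)).as_matrix(); z=M[:,2]; x=M[:,0]; y=M[:,1]
print(round(s['time'],2),s['joint_pos'].round(4).tolist(),s['tool_pos'].round(4).tolist(),'tilt',np.degrees(np.arccos(-z[2])).round(1),'dir',np.degrees(np.arctan2(z[1],z[0])).round(1),'xyaw',np.degrees(np.arctan2(x[1],x[0])).round(1),'y',y.round(3), 'F',s['contact_force'].round(1))
np.save('stl.npy',s,allow_pickle=True)
E
python3 o.py
```

```text
14.97 [-0.5103, 0.2632, 1.8015, -0.5537, 0.9271, -2.979] [0.4498, -0.3474, 0.2321] tilt 27.9 dir -93.2 xyaw -113.3 y [-0.935  0.324 -0.144] F [-0.4 -0.8  0.6]
```

>>> servo_tool:
  commands:
    - [[0, -10, -20, 50, 0], [0, -20, -40, 100, 0], [0, -25, -50, 110, 0.18], [0, -30, -60, 120, 0.36], [0, -35, -70, 130, 0.54]]

```text
time: 15.6
tool_pos: [0.4352, -0.353, 0.2736]
tool_rot: [-0.165, -0.637, 0.69, -0.301]
contact_force: [-1.1, -0.5, 0.3]
width: 0.0005
finger_force: 0.0
```

```bash
python3 o.py
```

```text
15.6 [-0.4946, 0.1341, 1.985, -0.8429, 0.694, -2.979] [0.4352, -0.353, 0.2736] tilt 40.2 dir -76.1 xyaw -99.7 y [-0.979  0.007 -0.205] F [-1.1 -0.5  0.3]
```

```bash
cat > plan.py <<'E'
from sim import *
import sys
s=np.load('stl.npy',allow_pickle=True).item(); pd=np.load('poses.npz')['pd']; q0=np.array(s['joint_pos']); R0=quat(s['tool_rot'])
def box(xh,yh,z0,z1,n=41):
    g=np.array(np.meshgrid(np.linspace(-xh,xh,n),np.linspace(-yh,yh,n),np.linspace(z0,z1,n))).reshape(3,-1).T; return g/1e3
F=box(10,13.5,-61,19,15); B=box(37.5,89,-200,-61)
Rp=R.from_euler('z',pd[2]); o=np.r_[pd[:2],0]
def toP(X): return Rp.inv().apply(X-o)*1e3
def tcp(rot,low): # world TCP so that lowest fingertip point is at pedal-frame point low (mm)
    f=rot.apply(F); i=f[:,2].argmin(); return o+Rp.apply(np.array(low)/1e3)-f[i]
def rep(rot,x):
    b=toP(x+rot.apply(B)); f=toP(x+rot.apply(F)); A=np.r_[b,f]
    m=(A[:,2]>138)&(A[:,2]<160)&(abs(A[:,1])<68); k=(A[:,2]<150)&(abs(abs(A[:,1])-59)<8)
    return -60-A[m,0].max() if m.any() else 99, A[k,0].max() if k.any() else -999, b[:,2].min()
if __name__=='__main__':
    for ph in (-245,-235,-227,-220,-212):
        rot=R.from_euler('z',np.radians(ph))*R0; x=tcp(rot,[-54,0,27])
        qs=q0; ok=[]
        for a in np.linspace(0,ph,12):  # twist at hover
            qs,c=ik(np.array([.40,-.44,.30]),R.from_euler('z',np.radians(a))*R0,qs,5); ok.append(c)
        qh=qs; qf,c=ik(x,rot,qh,5)
        print(ph,'clear,upr,zb',np.round(rep(rot,x),1),'tcp',x.round(4),'hover cost',max(ok),qh.round(2),'final',c,qf.round(2))
E
python3 plan.py
```

```text
-245 clear,upr,zb [ -8.3 -47.3  55.8] tcp [ 0.4649 -0.3915  0.0504] hover cost 0.0049287467002159056 [-1.33  0.42  1.48  0.63  1.58 -0.22] final 5.103955093869223e-31 [-1.2   0.72  1.7   0.76  1.11 -0.47]
-235 clear,upr,zb [  3.1 -58.6  55.8] tcp [ 0.4639 -0.3929  0.0504] hover cost 0.0049287467002159056 [-1.29  0.47  1.39  0.58  1.69 -0.31] final 4.655697326052876e-19 [-1.18  0.75  1.6   0.66  1.23 -0.51]
-227 clear,upr,zb [  9.9 -66.2  55.8] tcp [ 0.4633 -0.3941  0.0504] hover cost 0.0049287467002159056 [-1.27  0.51  1.32  0.53  1.77 -0.39] final 2.1155629551130315e-20 [-1.16  0.78  1.53  0.59  1.32 -0.55]
-220 clear,upr,zb [ 18.  -58.6  55.8] tcp [ 0.4629 -0.3952  0.0504] hover cost 0.0049287467002159056 [-1.24  0.55  1.27  0.49  1.83 -0.45] final 2.291674284573229e-21 [-1.13  0.8   1.46  0.54  1.39 -0.59]
-212 clear,upr,zb [ 13.4 -49.7  55.8] tcp [ 0.4626 -0.3965  0.0504] hover cost 0.0049287467002159056 [-1.2   0.58  1.2   0.45  1.91 -0.54] final 2.2115806776811196e-22 [-1.1   0.83  1.39  0.48  1.47 -0.65]
```

```bash
python3 - <<'E'
from plan import *
for ph in (-228,-224,-220,-216,-212):
    rot=R.from_euler('z',np.radians(ph))*R0
    print(ph,[np.round(rep(rot,tcp(rot,l)),1).tolist() for l in ([-65,0,58],[-64,0,26])])
ph=-220; rot=R.from_euler('z',np.radians(ph))*R0; d=rot.apply([0,0,1]); print('d',d.round(3))
x1=tcp(rot,[-65,0,60]); x0=x1-.07*d; x2=tcp(rot,[-63,0,25]); print('appr',x0.round(4),'c',x1.round(4),'p',x2.round(4))
print('tip low at appr',toP((x0+rot.apply(F)))[:,2].min(),'fingers lat',toP(x1+rot.apply(F))[:,1].min(),toP(x1+rot.apply(F))[:,1].max())
qs=q0
for a in np.linspace(0,ph,23): 
    qs,c=ik(np.array([.39,-.44,.32]),R.from_euler('z',np.radians(a))*R0,qs,5)
for x in (x0,x1,x2): qs,c=ik(x,rot,qs,5); print(qs.round(2),c)
from h import atz
for uv in ((529,277),(532,360),(520,285)): print(toP(atz('top',uv,.02)).round(0), atz('top',uv,.02).round(3))
E
```

```text
-228 [[17.7, -78.3, 86.8], [20.9, -76.6, 54.8]]
-224 [[13.7, -74.0, 86.8], [25.3, -73.0, 54.8]]
-220 [[9.0, -69.6, 86.8], [29.5, -68.6, 54.8]]
-216 [[4.3, -65.1, 86.8], [28.1, -64.1, 54.8]]
-212 [[-0.5, -60.7, 86.8], [23.4, -59.7, 54.8]]
d [ 0.284  0.58  -0.764]
appr [ 0.4349 -0.4432  0.1369] c [ 0.4547 -0.4026  0.0834] p [ 0.4562 -0.4012  0.0484]
tip low at appr 113.46584763543532 fingers lat -19.78908897801931 26.193040086478955
[-1.19  0.73  1.35  0.5   1.58 -0.55] 1.0453947738133916e-30
[-1.15  0.76  1.45  0.52  1.45 -0.58] 9.02880865236753e-24
[-1.14  0.81  1.46  0.53  1.4  -0.6 ] 4.613369921384133e-20
[ -60. -135.   20.] [ 0.559 -0.503  0.02 ]
[-197.  -27.   20.] [ 0.384 -0.514  0.02 ]
[ -62. -108.   20.] [ 0.539 -0.484  0.02 ]
```

>>> servo_tool:
  commands:
    - [[0, -9, -17, 10, -0.18], [0, -18, -34, 20, -0.36], [0, -27, -51, 30, -0.54], [0, -36, -68, 40, -0.72], [0, -45, -87, 46, -0.9]]

```text
time: 16.23
tool_pos: [0.39, -0.4406, 0.3199]
tool_rot: [-0.28, -0.269, 0.9, -0.197]
contact_force: [0.6, -0.2, 0.3]
width: 0.0001
finger_force: 0.0
```

>>> servo_tool:
  commands:
    - [[0, 0, 0, 0, -0.18], [0, 0, 0, 0, -0.36], [0, 0, 0, 0, -0.54], [0, 0, 0, 0, -0.72], [0, 0, 0, 0, -0.9]]

```text
time: 16.85
tool_pos: [0.3903, -0.4404, 0.319]
tool_rot: [-0.338, 0.149, 0.928, -0.055]
contact_force: [-0.4, 0.9, -0.4]
width: 0.0005
finger_force: 0.0
```

```bash
python3 o.py
```

```text
16.85 [-0.7045, 0.6037, 1.1114, -0.4686, 1.9544, -2.0161] [0.3903, -0.4404, 0.319] tilt 40.1 dir -179.8 xyaw 156.7 y [ 0.239  0.95  -0.204] F [-0.4  0.9 -0.4]
```

>>> servo_tool:
  commands:
    - [[0, 0, 0, 0, -0.18], [0, 0, 0, 0, -0.36], [0, 0, 0, 0, -0.54], [0, 0, 0, 0, -0.72], [0, 0, 0, 0, -0.9]]

```text
time: 17.48
tool_pos: [0.39, -0.4409, 0.3188]
tool_rot: [-0.329, 0.538, 0.77, 0.097]
contact_force: [-0.0, -0.2, -0.4]
width: 0.0005
finger_force: 0.0
```

>>> servo_tool:
  commands:
    - [[0, 0, 0, 0, -0.18], [0, 0, 0, 0, -0.36], [0, 0, 0, 0, -0.54], [0, 0, 0, 0, -0.72], [0, 0, 0, 0, -0.9]]

```text
time: 18.1
tool_pos: [0.3896, -0.4412, 0.319]
tool_rot: [-0.254, 0.819, 0.459, 0.231]
contact_force: [-0.4, 1.4, -0.3]
width: 0.0005
finger_force: 0.0
```

>>> servo_tool:
  commands:
    - [[0, 0, -10, 0, -0.16], [0, 0, -20, 0, -0.317], [0, 0, -20, 0, -0.317], [0, 0, -20, 0, -0.317], [0, 0, -20, 0, -0.317]]

```text
time: 18.73
tool_pos: [0.3904, -0.4601, 0.3192]
tool_rot: [-0.215, 0.88, 0.329, 0.267]
contact_force: [-0.1, -0.1, 0.6]
width: 0.0004
finger_force: 0.0
```

```bash
python3 o.py; cat > p2.py <<'E'
from plan import *
rot=R0; d=rot.apply([0,0,1]); c=np.array(s['tool_pos'])
print('d',d.round(3))
for n,l in (('c',[-65,0,62]),('p',[-63,0,25])): x=tcp(rot,l); print(n,x.round(4),'delta',((x-c)*1e3).round(1),np.round(rep(rot,x),1),'back70',((x-.07*d-c)*1e3).round(1))
f=toP(c+rot.apply(F)); print('lowest now',f[f[:,2].argmin()].round(1))
E
python3 p2.py
```

```text
18.73 [-1.2775, 0.5303, 1.2434, 0.5154, 1.847, -0.4015] [0.3904, -0.4601, 0.3192] tilt 40.1 dir 59.4 xyaw 35.8 y [ 0.693 -0.691 -0.204] F [-0.1 -0.1  0.6]
d [ 0.328  0.554 -0.765]
c [ 0.455  -0.4018  0.0854] delta [  64.6   58.3 -233.8] [ 14.2 -74.4  91. ] back70 [  41.6   19.5 -180.2]
p [ 0.4564 -0.4005  0.0484] delta [  66.    59.6 -270.8] [ 23.8 -72.4  54. ] back70 [  43.1   20.8 -217.2]
lowest now [-1.520e+02 -2.000e-01  2.958e+02]
```

>>> servo_tool:
  commands:
    - [[0, 0, 0, -50, 0], [0, 0, 0, -100, 0], [0, 0, 0, -150, 0], [0, 20, 10, -180, 0], [0, 42, 20, -180, 0]]

```text
time: 19.35
tool_pos: [0.4324, -0.4384, 0.1371]
tool_rot: [-0.218, 0.88, 0.327, 0.267]
contact_force: [-0.0, 0.4, -0.7]
width: 0.0001
finger_force: 0.0
```

>>> servo_tool:
  commands:
    - [[0, 0, 0, 0, 0], [0, 6, 10, -13, 0], [0, 12, 20, -26, 0], [0, 17, 29, -40, 0], [0, 17, 29, -40, 0]]

```text
time: 19.98
tool_pos: [0.4485, -0.4094, 0.0981]
tool_rot: [-0.217, 0.88, 0.327, 0.267]
contact_force: [0.1, -0.4, 0.8]
width: 0.0003
finger_force: 0.0
```

```bash
python3 o.py; python3 p2.py; python3 - <<'E'
from h import *
a=manip.snapshot('side'); t=manip.snapshot('top'); cv2.imwrite('pics/s6.png',a); cv2.imwrite('pics/t6.png',t)
o=np.zeros((600,800,3),np.uint8); o[:480,:400]=cv2.resize(a[100:280,370:520],(400,480),interpolation=cv2.INTER_CUBIC); o[:480,400:]=cv2.resize(t[200:380,400:550],(400,480),interpolation=cv2.INTER_CUBIC)
cv2.imwrite('pics/m6.png',cv2.convertScaleAbs(o,alpha=1.7,beta=15))
E
```

```text
19.98 [-1.1753, 0.73, 1.4739, 0.5491, 1.4302, -0.5344] [0.4485, -0.4094, 0.0981] tilt 40.2 dir 59.5 xyaw 35.6 y [ 0.692 -0.692 -0.207] F [ 0.1 -0.4  0.8]
d [ 0.328  0.556 -0.764]
c [ 0.455  -0.4018  0.0854] delta [  6.5   7.5 -12.7] [ 14.4 -74.6  90.7] back70 [-16.5 -31.4  40.8]
p [ 0.4565 -0.4005  0.0484] delta [  8.    8.9 -49.7] [ 23.8 -72.6  53.7] back70 [-15.  -30.    3.8]
lowest now [-74.9  -1.3  74.7]
```

View pics/m6.png

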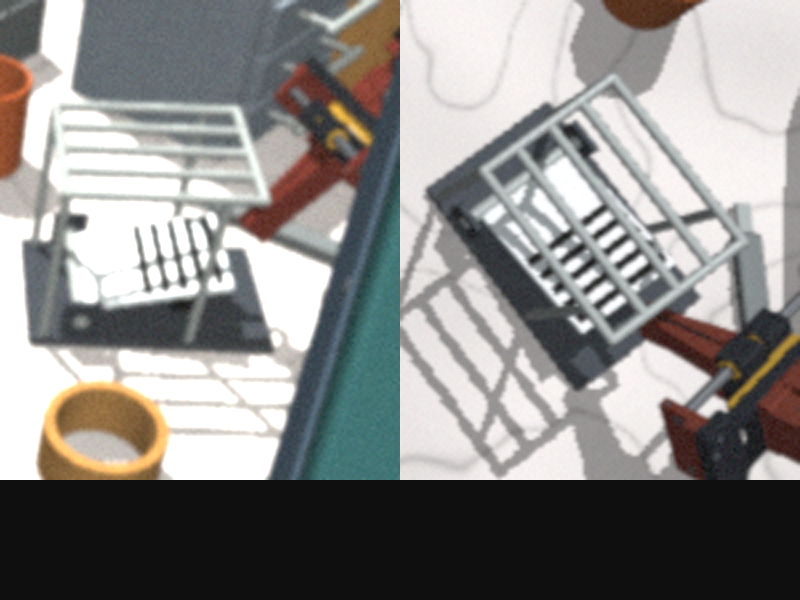

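>>> servo_tool:
  commands:
    - [[0, 4, 5, -7, 0], [0, 8, 10, -13, 0], [0, 8, 10, -18, 0], [0, 8, 10, -23, 0], [0, 8, 10, -23, 0]]

```text
time: 20.7
tool_pos: [0.4566, -0.4012, 0.0759]
tool_rot: [-0.215, 0.881, 0.327, 0.267]
contact_force: [-0.6, -0.2, -0.3]
width: 0.0004
finger_force: 0.0
```

>>> servo_tool:
  commands:
    - [[0, 0, 0, -4, 0], [0, 1, 1, -8, 0], [0, 1, 1, -12, 0], [0, 2, 2, -16, 0], [0, 2, 2, -16, 0]]

```text
time: 21.32
tool_pos: [0.4568, -0.4022, 0.0598]
tool_rot: [-0.213, 0.881, 0.328, 0.265]
contact_force: [-10.8, -7.9, 4.1]
width: 0.0003
finger_force: 5.9
```

>>> servo_tool:
  commands:
    - [[0, -1, -1, -4, 0], [0, -1, -1, -7, 0], [0, -2, -2, -10, 0], [0, -2, -2, -12, 0], [0, -2, -2, -12, 0]]

```text
time: 21.95
tool_pos: [0.4557, -0.4032, 0.0483]
tool_rot: [-0.214, 0.881, 0.328, 0.266]
contact_force: [-6.8, -5.1, 4.9]
width: 0.0004
finger_force: 4.6
```

```bash
python3 o.py; python3 p2.py|tail -1; python3 - <<'E'
from h import *
t0=cv2.imread('pics/s6.png'); t=manip.snapshot('side'); cv2.imwrite('pics/s7.png',t)
d=cv2.absdiff(cv2.cvtColor(t,7-1),cv2.cvtColor(t0,6)); r=d[170:240,390:480]; print((r>40).sum(1).tolist(),(r>40).sum(0).tolist())
E
```

```text
21.95 [-1.1615, 0.7909, 1.4986, 0.5636, 1.3458, -0.5725] [0.4557, -0.4032, 0.0483] tilt 39.9 dir 59.2 xyaw 35.8 y [ 0.691 -0.694 -0.202] F [-6.8 -5.1  4.9]
lowest now [-65.5  -1.6  24.9]
[1, 1, 2, 2, 2, 2, 1, 2, 8, 10, 13, 20, 17, 18, 20, 22, 22, 24, 23, 22, 29, 37, 36, 35, 33, 33, 33, 30, 30, 29, 32, 32, 29, 25, 32, 38, 37, 28, 22, 19, 26, 30, 26, 25, 37, 42, 44, 39, 0, 0, 0, 0, 3, 3, 3, 4, 5, 4, 4, 1, 0, 0, 0, 12, 25, 23, 21, 11, 3, 0] [0, 0, 0, 0, 0, 0, 0, 0, 0, 0, 2, 2, 0, 0, 0, 0, 0, 2, 2, 5, 7, 10, 10, 11, 10, 9, 10, 12, 11, 13, 21, 22, 19, 9, 9, 11, 19, 21, 23, 16, 14, 13, 18, 17, 20, 26, 31, 27, 24, 21, 27, 25, 26, 17, 21, 18, 25, 26, 29, 27, 23, 17, 20, 27, 26, 25, 21, 11, 10, 8, 9, 13, 20, 23, 20, 21, 20, 16, 14, 13, 11, 8, 20, 18, 12, 12, 15, 16, 16, 19]
```

>>> servo_tool:
  commands:
    - [[0, 0, 0, -1, 0], [0, 0, 0, -2, 0], [0, 0, 0, -3, 0], [0, 0, 0, -4, 0], [0, 0, 0, -4, 0]]

```text
time: 22.62
tool_pos: [0.4556, -0.4033, 0.0444]
tool_rot: [-0.214, 0.881, 0.328, 0.266]
contact_force: [-7.0, -4.4, 5.3]
width: 0.0007
finger_force: 4.9
```

```bash
cat > ang.py <<'E'
from h import *
from scipy.optimize import least_squares
pd=np.load('poses.npz')['pd']; Rp=R.from_euler('z',pd[2]); o=np.r_[pd[:2],0]
def plate(l,y,a): # l from axle along plate, top face, a=pedal angle pressed
    t=.239-a; return o+Rp.apply(np.array([.06-l*np.cos(t)+.004*np.sin(t)*0, y, .025+l*np.sin(t)+.004*np.cos(t)]))
def bestang(n,b):
    a=cv2.imread(f'pics/{n}6.png'); ga=cv2.cvtColor(a,6).astype(np.float32); gb=cv2.cvtColor(b,6).astype(np.float32)
    L,Y=np.meshgrid(np.linspace(.045,.12,60),np.linspace(-.045,.045,60)); 
    g=lambda A:proj(n,np.array([plate(l,y,A) for l,y in zip(L.ravel(),Y.ravel())])).astype(np.float32)
    p0=g(0); s0=cv2.remap(ga,p0[None],None,cv2.INTER_LINEAR)[0]; out=[]
    for A in np.arange(0,.29,.02):
        s=cv2.remap(gb,g(A)[None],None,cv2.INTER_LINEAR)[0]; out.append((round(float(A),2),round(float(np.corrcoef(s,s0)[0,1]),3)))
    return out
if __name__=='__main__':
    for n in('side','top'):
        im=manip.snapshot(n); print(n,bestang(n[0] if 0 else n,im))
E
cd pics; ln -sf s6.png side6.png; ln -sf t6.png top6.png; cd ..; python3 ang.py
```

```text
side [(0.0, 0.244), (0.02, 0.274), (0.04, 0.306), (0.06, 0.344), (0.08, 0.387), (0.1, 0.437), (0.12, 0.495), (0.14, 0.558), (0.16, 0.621), (0.18, 0.676), (0.2, 0.713), (0.22, 0.719), (0.24, 0.682), (0.26, 0.595), (0.28, 0.468)]
top [(0.0, 0.614), (0.02, 0.622), (0.04, 0.622), (0.06, 0.617), (0.08, 0.608), (0.1, 0.597), (0.12, 0.584), (0.14, 0.57), (0.16, 0.553), (0.18, 0.533), (0.2, 0.51), (0.22, 0.481), (0.24, 0.447), (0.26, 0.406), (0.28, 0.357)]
```

>>> servo_tool:
  commands:
    - [[0, 0, 0, -1, 0], [0, 0, 0, -2, 0], [0, 0, 0, -3, 0], [0, 0, 0, -4, 0], [0, 0, 0, -4, 0]]

```text
time: 23.35
tool_pos: [0.4556, -0.4033, 0.0432]
tool_rot: [-0.214, 0.881, 0.328, 0.267]
contact_force: [-13.0, -6.6, 21.4]
width: 0.0002
finger_force: 12.9
```

```bash
python3 o.py; python3 ang.py | cut -c 1-400|head -1; python3 p2.py|tail -1
```

```text
23.35 [-1.1625, 0.7989, 1.4991, 0.566, 1.3404, -0.5795] [0.4556, -0.4033, 0.0432] tilt 40.0 dir 59.1 xyaw 35.8 y [ 0.692 -0.693 -0.202] F [-13.   -6.6  21.4]
side [(0.0, 0.238), (0.02, 0.269), (0.04, 0.303), (0.06, 0.342), (0.08, 0.386), (0.1, 0.437), (0.12, 0.494), (0.14, 0.555), (0.16, 0.616), (0.18, 0.669), (0.2, 0.705), (0.22, 0.713), (0.24, 0.679), (0.26, 0.596), (0.28, 0.473)]
lowest now [-65.5  -1.7  19.8]
```

>>> servo_tool:
  commands:
    - [[0, 0, 0, -1, 0], [0, 0, 0, -1, 0], [0, 0, 0, -1, 0], [0, 0, 0, -1, 0], [0, 0, 0, -1, 0]]

```text
time: 24.08
tool_pos: [0.4557, -0.4033, 0.043]
tool_rot: [-0.214, 0.88, 0.328, 0.267]
contact_force: [-14.0, -7.8, 26.5]
width: 0.0008
finger_force: 15.0
```

>>> servo_tool:
  commands:
    - [[0, 0, 0, 5, 0], [0, 0, 0, 10, 0], [0, 0, 0, 15, 0], [0, -1, -1, 20, 0], [0, -2, -2, 26, 0]]

```text
time: 24.7
tool_pos: [0.4549, -0.4031, 0.0657]
tool_rot: [-0.215, 0.88, 0.327, 0.267]
contact_force: [-0.4, 1.1, 1.0]
width: 0.0006
finger_force: 0.4
```

>>> servo_tool:
  commands:
    - [[0, -2, -2, 5, 0], [0, -6, -8, 12, 0], [0, -14, -20, 28, 0], [0, -25, -38, 54, 0], [0, -40, -65, 90, 0]]

```text
time: 25.32
tool_pos: [0.4141, -0.4678, 0.1556]
tool_rot: [-0.216, 0.88, 0.327, 0.267]
contact_force: [0.2, -0.2, 0.2]
width: 0.0004
finger_force: 0.0
```

```bash
python3 o.py; python3 ang.py; python3 - <<'E'
from h import *
a=manip.snapshot('side'); cv2.imwrite('pics/s8.png',a)
w=cv2.imread('pics/s5.png')
def dot(im):
    g=cv2.cvtColor(im,6)[372:396,88:114].astype(float); m=255-g; return g
print(dot(w)[::3,::2].astype(int).tolist()); print(dot(a)[::3,::2].astype(int).tolist())
P=np.load('poses.npz')['pr']; print(proj('side',W(P,[[88,0,55]])))
x=cv2.cvtColor(w,6)[372:396,88:114]; r=cv2.matchTemplate(cv2.cvtColor(a,6)[360:408,76:126],x,cv2.TM_CCOEFF_NORMED); print(cv2.minMaxLoc(r))
E
```

```text
25.32 [-1.2496, 0.7038, 1.3476, 0.5084, 1.5931, -0.5123] [0.4141, -0.4678, 0.1556] tilt 40.2 dir 59.4 xyaw 35.6 y [ 0.692 -0.692 -0.206] F [ 0.2 -0.2  0.2]
side [(0.0, 0.999), (0.02, 0.974), (0.04, 0.906), (0.06, 0.809), (0.08, 0.69), (0.1, 0.563), (0.12, 0.437), (0.14, 0.322), (0.16, 0.226), (0.18, 0.152), (0.2, 0.097), (0.22, 0.061), (0.24, 0.041), (0.26, 0.034), (0.28, 0.037)]
top [(0.0, 0.999), (0.02, 0.991), (0.04, 0.969), (0.06, 0.938), (0.08, 0.901), (0.1, 0.861), (0.12, 0.82), (0.14, 0.78), (0.16, 0.739), (0.18, 0.697), (0.2, 0.654), (0.22, 0.609), (0.24, 0.558), (0.26, 0.504), (0.28, 0.443)]
[[74, 70, 67, 56, 43, 21, 19, 19, 50, 71, 73, 75, 72], [76, 60, 39, 28, 37, 52, 61, 81, 71, 70, 66, 67, 67], [40, 19, 19, 38, 74, 93, 157, 195, 195, 186, 182, 171, 134], [13, 20, 35, 72, 99, 134, 117, 122, 182, 198, 197, 199, 200], [18, 32, 72, 86, 104, 57, 45, 78, 175, 196, 198, 197, 200], [31, 73, 89, 137, 172, 150, 149, 183, 193, 195, 195, 192, 194], [61, 84, 99, 165, 187, 186, 186, 190, 192, 188, 191, 193, 195], [23, 45, 63, 77, 90, 110, 129, 153, 168, 178, 186, 188, 191]]
[[68, 60, 56, 53, 39, 15, 14, 16, 36, 59, 61, 61, 67], [66, 50, 33, 23, 32, 45, 53, 72, 63, 62, 55, 57, 62], [33, 20, 12, 30, 63, 81, 141, 174, 175, 167, 162, 149, 119], [15, 13, 28, 60, 90, 114, 103, 107, 162, 174, 175, 175, 176], [10, 27, 63, 73, 86, 45, 33, 66, 154, 173, 176, 176, 180], [28, 64, 72, 120, 154, 133, 133, 157, 172, 173, 174, 173, 174], [48, 73, 88, 146, 166, 167, 169, 168, 168, 168, 168, 172, 174], [16, 37, 54, 65, 78, 96, 112, 134, 146, 157, 167, 167, 172]]
[[100.87662214 382.39296833]]
(-0.18551266193389893, 0.9991125464439392, (24, 24), (12, 12))
```

>>> servo_tool:
  commands:
    - [[0, 9, 15, -15, 0], [0, 17, 29, -29, 0], [0, 34, 58, -57, 0], [0, 38, 62, -68, 0], [0, 43, 67, -77, 0]]

```text
time: 26.1
tool_pos: [0.4579, -0.4009, 0.0775]
tool_rot: [-0.215, 0.88, 0.327, 0.267]
contact_force: [0.5, 0.1, 0.2]
width: 0.0002
finger_force: 0.0
```

>>> servo_tool:
  commands:
    - [[0, 1, 1, -6, 0], [0, 2, 2, -12, 0], [0, 3, 3, -18, 0], [0, 4, 4, -24, 0], [0, 4, 4, -28, 0]]

```text
time: 26.72
tool_pos: [0.4593, -0.4015, 0.0502]
tool_rot: [-0.212, 0.882, 0.328, 0.265]
contact_force: [-12.9, -7.7, 5.5]
width: 0.0004
finger_force: 7.1
```

>>> servo_tool:
  commands:
    - [[0, 0, 0, -2, 0], [0, 0, 0, -4, 0], [0, 0, 0, -6, 0], [0, 0, 0, -6, 0], [0, 0, 0, -6, 0]]

```text
time: 27.35
tool_pos: [0.4593, -0.4016, 0.0463]
tool_rot: [-0.213, 0.881, 0.328, 0.266]
contact_force: [-16.2, -9.9, 16.7]
width: 0.0005
finger_force: 12.4
```

```bash
cat > lk.py <<'E'
from ang import *
from scipy.optimize import minimize_scalar
def est(b,n='side'):
    a=cv2.imread(f'pics/{n}6.png'); ga=cv2.cvtColor(a,6); gb=cv2.cvtColor(b,6)
    P=[(l,y) for l in np.linspace(.06,.118,15) for y in np.linspace(-.04,.04,17)]
    g=lambda A:proj(n,np.array([plate(l,y,A) for l,y in P])).astype(np.float32)[:,None]
    p0=g(0); q,st,e=cv2.calcOpticalFlowPyrLK(ga,gb,p0,g(.215).copy(),winSize=(13,13),maxLevel=0,flags=cv2.OPTFLOW_USE_INITIAL_FLOW)
    ok=(st.ravel()==1)&(e.ravel()<np.percentile(e,40)); As=np.arange(.1,.3,.004); G=np.array([g(A)[:,0] for A in As]); D=np.linalg.norm(G-q[:,0],axis=2); r=D.min(0); ab=As[D.argmin(0)]
    k=ok&(r<1.5); print(n,k.sum(),'angle median',np.median(ab[k]).round(4),np.percentile(ab[k],[25,75]).round(4),'flow/pred@.24',np.median((q-p0)[k,0,1]/(g(.24)-p0)[k,0,1]).round(3))
im=manip.snapshot('side'); cv2.imwrite('pics/s9.png',im); est(cv2.imread('pics/s7.png')); est(im)
E
python3 o.py; python3 p2.py|tail -1; python3 lk.py; python3 ang.py|head -1|cut -c 140-
```

```text
27.35 [-1.1554, 0.7927, 1.4996, 0.5664, 1.3385, -0.5711] [0.4593, -0.4016, 0.0463] tilt 39.8 dir 59.1 xyaw 35.9 y [ 0.691 -0.694 -0.2  ] F [-16.2  -9.9  16.7]
lowest now [-61.8  -2.9  22.9]
side 50 angle median 0.192 [0.184 0.239] flow/pred@.24 0.817
side 54 angle median 0.21 [0.13  0.224] flow/pred@.24 0.878
.18, 0.669), (0.2, 0.708), (0.22, 0.717), (0.24, 0.684), (0.26, 0.601), (0.28, 0.476)]
```

>>> servo_tool:
  commands:
    - [[0, 0, 0, -1, 0], [0, 0, 0, -2, 0], [0, 0, 0, -2, 0], [0, 0, 0, -2, 0], [0, 0, 0, -2, 0]]

```text
time: 28.12
tool_pos: [0.4593, -0.4016, 0.0458]
tool_rot: [-0.213, 0.881, 0.328, 0.266]
contact_force: [-20.8, -9.6, 25.7]
width: 0.0005
finger_force: 16.8
```

>>> servo_tool:
  commands:
    - [[0, 0, 0, 5, 0], [0, -1, -1, 10, 0], [0, -2, -2, 16, 0], [0, -3, -3, 22, 0], [0, -4, -4, 28, 0]]

```text
time: 28.75
tool_pos: [0.4579, -0.4013, 0.0707]
tool_rot: [-0.215, 0.881, 0.327, 0.267]
contact_force: [0.2, 0.9, 0.4]
width: 0.0004
finger_force: 0.2
```

>>> servo_tool:
  commands:
    - [[0, -3, -3, 5, 0], [0, -8, -10, 13, 0], [0, -16, -22, 30, 0], [0, -27, -40, 56, 0], [0, -42, -67, 92, 0]]

```text
time: 29.38
tool_pos: [0.415, -0.4679, 0.1627]
tool_rot: [-0.216, 0.88, 0.327, 0.267]
contact_force: [0.2, -1.5, -0.3]
width: 0.0006
finger_force: 0.0
```

>>> servo_tool:
  commands:
    - [[0, 0, 0, 20, 0], [0, 0, 0, 40, 0], [0, 0, 0, 50, 0], [0, 0, 0, 50, 0], [0, 0, 0, 50, 0]]

```text
time: 30.0
tool_pos: [0.4158, -0.4674, 0.2116]
tool_rot: [-0.216, 0.88, 0.327, 0.267]
contact_force: [-0.6, 0.6, -0.4]
width: 0.0006
finger_force: 0.0
```

```bash
python3 o.py; python3 ang.py|cut -c 1-60; python3 - <<'E'
from h import *
a=manip.snapshot('side'); w=cv2.imread('pics/s5.png'); x=cv2.cvtColor(w,6)[372:396,88:114]; r=cv2.matchTemplate(cv2.cvtColor(a,6)[360:408,76:126],x,cv2.TM_CCOEFF_NORMED); print(cv2.minMaxLoc(r))
# full-pedal estimate, ram: difference at press head between s9 (pressed) and now
s9=cv2.imread('pics/s9.png'); d=cv2.absdiff(cv2.cvtColor(s9,6),cv2.cvtColor(a,6))[260:410,50:160]; ys,xs=np.where(d>35); print(len(ys),ys.min()+260 if len(ys) else 0,ys.max()+260 if len(ys) else 0)
P=np.load('poses.npz')['pr']; print(proj('side',W(P,[[65,0,110],[65,0,55],[78,13,110],[78,13,55]])).round(0))
E
```

```text
30.0 [-1.2473, 0.6457, 1.3078, 0.5127, 1.6765, -0.463] [0.4158, -0.4674, 0.2116] tilt 40.1 dir 59.4 xyaw 35.6 y [ 0.692 -0.693 -0.205] F [-0.6  0.6 -0.4]
side [(0.0, 0.999), (0.02, 0.974), (0.04, 0.907), (0.06, 0.8
top [(0.0, 0.999), (0.02, 0.991), (0.04, 0.969), (0.06, 0.93
(-0.18829254806041718, 0.9990963339805603, (24, 24), (12, 12))
380 375 405
[[102. 367.]
 [115. 386.]
 [ 88. 374.]
 [102. 392.]]
```

Pedal fully pressed twice and back up; the bar has not moved; the arm is clear of everything. Handing in.

```bash
python3 -c "
from cell import manip
print(manip.close_job())"
```

```text
the job is handed in; nothing more can be done
None
```

The job is handed in at about 30 s: the bar lies released in the press against the end stop, the pedal was held on its stop twice and sprang back, and the arm is clear; that the stop was reached rests on the sharp force rise there, since my camera estimate of the pedal angle was about 0.214 rad, just under the 0.215 required, and the hand-in gave no verdict.

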